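# Hover a new heel over the cemented seat

### The job

At this shoe repair bench, first set the fume extraction: turn the red lever of the duct's damper, now shut or nearly so, to half open (45 degrees between shut and open, at the yellow mark) and leave it there. Then pick up the honey-coloured heel from the mat, carry it over the things standing in between, and stop with it hovering level about a centimetre above the cemented heel seat of the upside-down shoe on the jack, lined up with the seat with its straight front edge towards the toe; the cement grabs at first touch, so neither the heel nor the gripper may touch the shoe, and everything else on the bench stays where it is. Finish while holding the heel still there in the gripper: it is not put down or let go.

Things in the scene. Friction and masses are not known exactly. Their poses are not given: they have to be found in the camera images.
- damper (a joint): Red-sleeved lever of the butterfly damper on top of the extractor's duct, rad: 0 = shut, lever across the duct, pointing to the robot's side; turns counter-clockwise seen from above; 0.785 = half open, over the yellow mark of the quadrant plate; 1.571 = open, lever along the duct, pointing to the hood. Friction about 0.2 N m, no spring: stays where it is left. Starts between 0 and 0.4.
- damper_hub (a point): Point on the damper's upright turning axis at the height of the lever's sleeve, 180 mm above the bench. Fixed to the extractor: its +y axis runs along the duct away from the hood; the shut lever points along -x of this frame, the open one along -y.
- damper_grip (a point): Centre of the lever's red sleeve, where to grip it: 90 mm from the turning axis, 180 mm above the bench. Turns with the lever; -x of this frame points along the lever away from the axis. Sleeve 64 mm long (x), 14 wide (y), 18 high. The quadrant plate (radius 70 mm about the axis) has its top at 153 mm, the duct at 135 mm.
- extractor: Bench extractor, fixed: slot hood (220 mm wide, 168 mm high) with its mouth facing the shoe, and the duct behind it. Origin on the bench under the damper's axis; +y along the duct away from the hood; the hood stands 160 to 230 mm from the origin towards -y.
- honey_heel: New rubber heel, honey yellow, loose on the mat, bonding face down. D-shaped: 68 mm long (x), 62 wide (y), 22 thick, about 90 g; flat front edge (breast) at x = 34 mm, sides straight from x = -3 to 34 mm, back a half circle ending at x = -34 mm. Origin: centre of the underside. Grip it across its sides (y), for example at x = 8 mm.
- honey_front (a point): Middle of the honey heel's straight front edge, at its underside (34 mm along +x from its origin).
- heel_seat (a point): Centre of the cemented heel seat of the upside-down shoe, on its level upward face, 200 mm above the bench; +x towards the shoe's toe, z up. The off-white D-shaped cement patch (64 x 58 mm) marks where the heel goes: heel origin over this point, heel +x along this +x. The shoe is about 67 mm wide here.
- shoe_jack: Brown shoe upside down on a steel bench jack, fixed. Origin on the bench under the heel seat's centre, +x to the toe. The shoe reaches from x = -36 to 239 mm, is at most 96 mm wide and lies 125 to 200 mm above the bench (205 from x = 85 mm on, where the front sole is fitted); the jack's base, 156 mm in diameter, is centred at x = 60 mm.
- release_mat: Blue-grey silicone mat, 280 x 150 x 4 mm, fixed to the bench; origin at the centre of its underside. The two heels lie on it, about 66 mm either side of its centre along its x; which is where changes.
- black_heel: Black heel of the same shape and size as the honey one, loose on the mat; must stay.
- cement_tin: Blue and yellow cement tin, 87 mm in diameter, 109 mm high; origin at the centre of its underside. Stands, like the bottle and the jar, in the row between mat and jack.
- primer_bottle: Amber bottle with black cap, 62 mm in diameter, 175 mm high; origin at the centre of its underside.
- brush_jar: Steel jar with three brushes, jar 72 mm in diameter, brush tips up to 187 mm high and 38 mm from its axis; origin at the centre of its underside.
- hammer: Hammer lying on the bench near the far edge.
- moccasin: Tan fleece-lined moccasin standing on the bench behind the hood, at the far left, 275 mm long, 75 mm high; origin under its heel, +x to its toe.
- last: Green plastic shoe last standing on the bench at the near left, 275 mm long, 82 mm high; origin under its heel, +x to its toe.
Not all that is in view belongs to the job. Leave any pink look-alike of the honey_heel alone.

How it is judged:
By the outcome, as a careful person would: the job done as asked, in the order asked, and still so for the second after the job is handed in, while the arm keeps its last pose, push and grip.
It also fails if it takes over 64 s, if anything falls off the work surface, if the arm or the gripper's body presses on something with over 40 N, if the wrist force passes 120 N, or if a joint passes its speed limit or range.

### The arm

A 6-joint arm with a two-finger parallel gripper is mounted at the origin on the work surface. World frame = base frame: x ahead of the robot, y to its left, z up, the work surface at z = 0. Lengths are in m, angles in rad, forces in N, time in s.
With the tool pointing down it reaches from about 0.3 to 0.875 m from the base axis. Payload 6.4 kg.
Tool frame: the origin (TCP) lies midway between the tips of the shut fingers; the grasp point (between the pads) lies 19 mm behind it; z points along the fingers, y is the line along which they close (so a half turn about z gives the same grasp; the last joint's range is limited). The gripper opens to 85 mm and grips with 20 to 120 N. Pads are 22 mm wide; open, the fingers measure 114 mm over their backs; the gripper's body (76 mm by 85 mm) begins 54 mm behind the grasp point. The pads swing forward as they close: fully open they stand 13 mm farther back than shut.
Start: joints at [1.081, 0.181, 1.607, -0, 1.354, -0.206], TCP at [0.161, 0.552, 0.231] pointing down, gripper open.
Joint ranges: [-2.99, 2.99], [-0.89, 2.07], [0.3, 2.58], [-1.14, 4.28], [0, 2.63], [-3.12, 3.12]. Speed limits (rad/s): [2.57, 2.57, 3.01, 3.14, 3.14, 3.14].

### API

Orientations are given as a unit quaternion [w, x, y, z].
In Python, from bench import ctrl, vision, workorder gives the robot as it stands. The module is installed in compiled form; this text tells all that it offers.
- The arm moves only by the tool servo_tool, never from a script. Its argument "steps" is a list of rows, each an object of numbers: "dx", "dy", "dz": the shift along the world's x, y, z as a fraction of full scale; "wx", "wy", "wz": the turn, a rotation vector about the world's x, y, z as a fraction of full scale. A call has exactly 5 rows; each row is the pose to reach, as a shift and turn from the pose commanded when the call began, turning the shorter way round; what a row does not reach only later rows make up. Full scale, the value 1, is 100 mm for a shift and pi rad for a turn. A row lasts 1/12 s, in which the tool goes at most 41.7 mm and 7.16 degrees, less where a joint would pass 70% of its speed; a pose out of reach is approached as far as the arm can. A call with a number of a shift or a turn outside -1 to 1 is refused whole. A call with a gripper value outside its range is refused whole. "jaw" is the opening, from 0 (shut) to 1 (fully open), set as the call begins (left out, the last holds). The fingers move at their own pace and stop on an object; the grip force is fixed at half the most. Time passes only in rows, so rows that repeat a pose let the fingers close, or fill a call up. It gives the time, the measured TCP pose, the force, the opening and the grip force at its end, in the units of the state.
- ctrl.get_obs(): the state, without advancing time (a new reading comes with each control period).
- vision.camera(name): name is "side" or "top"; returns a dict with "frame" (400x640x3 uint8, red, green, blue), "vfov" (degrees; the focal length in pixels is half the picture's height over the tangent of half this angle, whatever the lens; pixels are square), "cx", "cy" (the principal point, pixels), "camera_from_world" (4x4, takes a point from world to camera coordinates). Camera axes: x right, y up, looking along -z (the intrinsics and any distortion apply to the point x, -y, -z); pixel columns grow to the right and rows downward; lengths in m; the calibration is good to about 2 mm. A picture is of the moment at which its call begins. There is no depth.
- workorder.hand_in(): hands the job in; it is judged then, once.
The state is a dict: "time_s": time; "q": joint angles; "dq": joint speeds; "joint_efforts": joint torques, N m; "eef_pos": TCP position; "eef_rot": TCP orientation; "wrist_force": force on the tool from outside, world axes, zero at the start; "torque": the same for the moment, N m; "opening": opening from 0.0 (shut) to 1.0 (fully open); "grasp_force": force on a finger pad.
Only numpy, scipy, OpenCV 4.12 (cv2) and the standard library are available. Lean on these libraries where they do the work, as an engineer would, in place of code of your own. Each camera call takes 0.05 s, during which the arm holds its last target. There are 200 camera calls.

## Working session

There is one attempt and no reset: what is moved stays moved. The work goes in short steps, Python scripts to look and compute and a tool call to move; the robot and the scene stay as the last step left them, time stands still between calls to the robot, and variables do not carry over. Pictures are saved under pics/ and viewed, at most 10 in all, crops included, and the job is handed in when it is done.

Besides the shell and the picture viewer there is one more tool, called by a JSON object that holds its "name" and its "arguments". servo_tool: Moves the arm, as the interface text tells. Its arguments: {"type":"object","properties":{"steps":{"type":"array","items":{"type":"object","properties":{"dx":{"type":"number"},"dy":{"type":"number"},"dz":{"type":"number"},"wx":{"type":"number"},"wy":{"type":"number"},"wz":{"type":"number"}}}},"jaw":{"type":"number"}},"required":["steps"]}

```bash
mkdir -p pics
cat > h.py <<'E'
import numpy as np, cv2
from bench import ctrl, vision
def cam(n): return vision.camera(n)
def intr(c):
    H=c["frame"].shape[0]; f=H/2/np.tan(np.radians(c["vfov"])/2); return f
def ray(c,u,v):
    f=intr(c); d=np.array([(u-c["cx"])/f,-(v-c["cy"])/f,-1.]); T=np.array(c["camera_from_world"]); R=T[:3,:3]
    return -R.T@T[:3,3], R.T@d
def onz(c,u,v,z):
    o,d=ray(c,u,v); return o+d*(z-o[2])/d[2]
def proj(c,p):
    T=np.array(c["camera_from_world"]); q=T[:3,:3]@np.array(p)+T[:3,3]; f=intr(c)
    return np.array([c["cx"]+f*q[0]/-q[2], c["cy"]-f*q[1]/-q[2]])
E
python3 - <<'E'
from h import *
for n in("top","side"):
    c=cam(n); cv2.imwrite(f"pics/{n}0.png",c["frame"][...,::-1]); np.save(n+"0",c,allow_pickle=True)
    print(n,c.keys(),c["vfov"],c["cx"],c["cy"],np.round(c["camera_from_world"],3).tolist(),proj(c,[.161,.552,.231]))
print(ctrl.get_obs())
E
```

```text
top dict_keys(['frame', 'vfov', 'cx', 'cy', 'camera_from_world']) 55.48910334409934 316.432946648389 197.02742779031712 [[0.01, -1.0, -0.01, -0.043], [0.995, 0.009, 0.098, -0.574], [-0.098, -0.011, 0.995, -1.451], [0.0, 0.0, 0.0, 1.0]] [134.26291908 314.98476574]
side dict_keys(['frame', 'vfov', 'cx', 'cy', 'camera_from_world']) 48.433783205981115 325.15401328516145 202.59031681822026 [[0.828, -0.561, -0.016, -0.516], [0.316, 0.443, 0.839, -0.271], [-0.464, -0.699, 0.544, -1.386], [0.0, 0.0, 0.0, 1.0]] [145.16217582 146.2724002 ]
{'time_s': 0.1, 'q': array([ 1.08069555e+00,  1.81494903e-01,  1.60788198e+00, -1.59668549e-05,
        1.35381811e+00, -2.06319262e-01]), 'dq': array([-2.57830541e-04, -1.21233269e-03, -3.41484337e-03, -9.32845562e-04,
       -1.65719530e-05,  9.82181986e-04]), 'joint_efforts': array([ 3.92447173e-04, -4.45877373e+01, -3.52232766e+01, -2.72376710e-04,
        4.23400270e-03,  7.23786258e-07]), 'eef_pos': array([0.16075509, 0.55155881, 0.230471  ]), 'eef_rot': array([-2.66044362e-04,  1.41413371e-01,  9.89950310e-01, -7.55746250e-04]), 'wrist_force': array([-0.31874055, -0.23055357, -0.44903562]), 'torque': array([-0.00758901, -0.01757057,  0.00807783]), 'grasp_force': 0.0, 'opening': 0.9998410926395729}
```

View pics/top0.png

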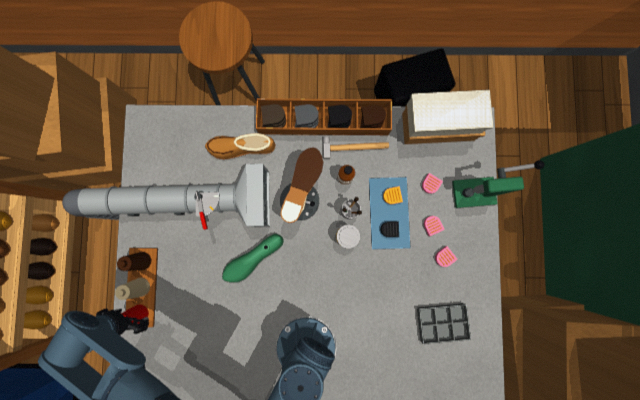

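View pics/side0.png

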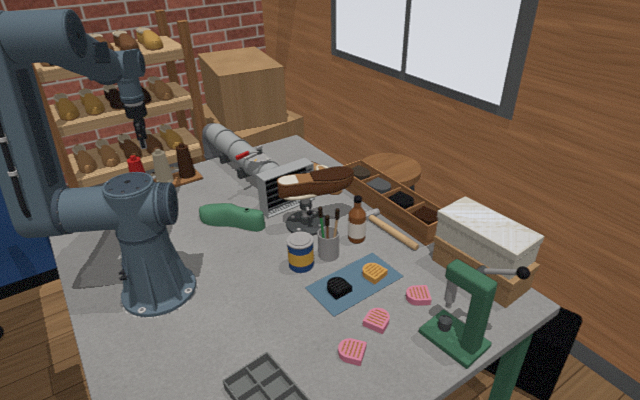

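```bash
cat > m.py <<'E'
from h import *
t=np.load("top0.npy",allow_pickle=True).item(); s=np.load("side0.npy",allow_pickle=True).item()
def crop(c,x,y,w,h,W=400,H=300): return cv2.resize(c["frame"][y:y+h,x:x+w,::-1],(W,H),interpolation=cv2.INTER_NEAREST)
A=np.vstack([np.hstack([crop(t,365,175,80,60),crop(t,170,170,80,60)]),np.hstack([crop(t,270,150,100,75),crop(s,220,140,80,60)])])
cv2.imwrite("pics/crops.png",A)
def show(n,c,lo,hi,box,z):
    x0,y0,x1,y1=box
    hsv=cv2.cvtColor(np.ascontiguousarray(c["frame"]),cv2.COLOR_RGB2HSV); m=cv2.inRange(hsv,lo,hi); k=np.zeros_like(m);k[y0:y1,x0:x1]=m[y0:y1,x0:x1]
    cs,_=cv2.findContours(k,cv2.RETR_EXTERNAL,cv2.CHAIN_APPROX_NONE)
    for q in sorted(cs,key=cv2.contourArea)[::-1][:2]:
        if cv2.contourArea(q)<3: continue
        W=np.array([onz(c,u,v,z)[:2] for u,v in q[:,0]],np.float32)*1000
        M=cv2.moments(q); r=cv2.minAreaRect(W)
        print(n,"area",cv2.contourArea(q),"px",np.round([M["m10"]/M["m00"],M["m01"]/M["m00"]],1),"w",np.round(onz(c,M["m10"]/M["m00"],M["m01"]/M["m00"],z)*1000,1),"rect",np.round(r[0],1),np.round(r[1],1),round(r[2],1))
if __name__=="__main__":
    show("honey t",t,(12,120,120),(30,255,255),(370,175,420,215),.026)
    show("honey s",s,(12,120,120),(30,255,255),(350,255,400,290),.026)
    show("red t",t,(0,170,100),(6,255,255),(180,190,230,235),.189)
    show("red s",s,(0,170,80),(6,255,255),(220,130,270,170),.18)
    show("yel t",t,(22,120,120),(35,255,255),(180,180,240,235),.153)
    show("cem t",t,(10,10,170),(30,110,255),(270,190,315,230),.2)
    show("cem s",s,(10,10,170),(30,110,255),(270,165,310,205),.2)
    show("mat t",t,(95,60,60),(115,255,200),(360,170,415,255),.004)
    for nm,z in(("tin",.109),):
        print(onz(t,348,236,z))
    print("bottle",onz(t,347,173,.175),"jar",onz(t,350,207,.12))
E
python3 m.py
```

```text
honey t area 229.5 px [392.6 195.2] w [ 583.9 -333.2   26. ] rect [ 583.2 -330.8] [62.1 69.1] 13.3
honey s area 317.5 px [373.8 272. ] w [ 577.1 -342.5   26. ] rect [ 575.6 -338.6] [76.5 76.5] 11.5
red t area 49.5 px [202.8 220.3] w [473.7 352.6 189. ] rect [474.5 352.8] [59.2 13.3] 16.3
red s area 29.5 px [241.1 155.4] w [468.9 357.5 180. ] rect [469.6 359.2] [66.6 25.2] 24.0
cem t area 6.5 px [289.2 219.6] w [478.6  53.3 200. ] rect [487.7  54.9] [59.8 30.7] 80.6
cem t area 3.0 px [303.5 204.7] w [530.2   5.1 200. ] rect [526.3   8.1] [ 9.2 49.1] 64.2
cem s area 130.0 px [288.  179.5] w [507.4  52.9 200. ] rect [505.2  54.2] [61.3 66. ] 72.6
cem s area 24.5 px [299.  196.8] w [479.6 -66.3 200. ] rect [478.2 -66.5] [14.4 69.9] 67.8
mat t area 2584.0 px [388.9 212.9] w [ 516.4 -322.4    4. ] rect [ 518.1 -322.3] [278.  149.4] 2.2
[ 0.42463661 -0.15422953  0.109     ]
bottle [ 0.6454078  -0.14542242  0.175     ] jar [ 0.52957473 -0.16046294  0.12      ]
```

View pics/crops.png

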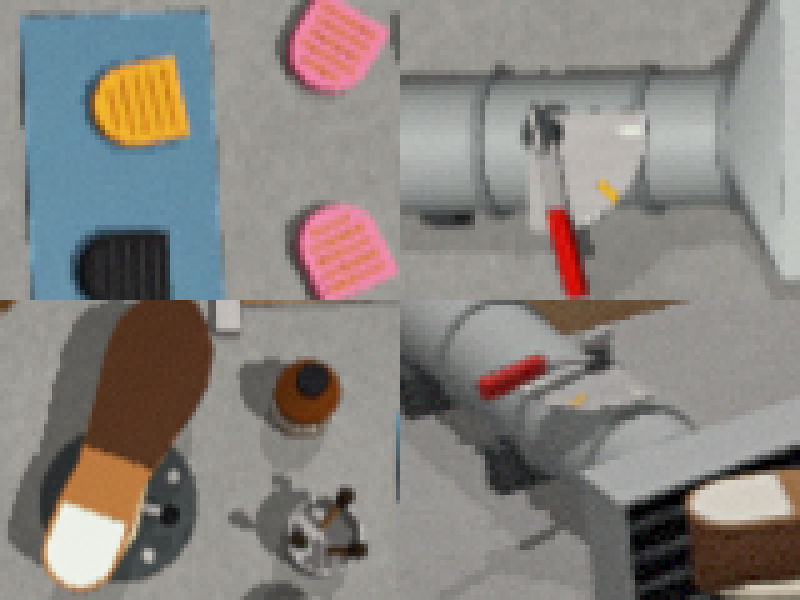

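```bash
cat > m2.py <<'E'
from h import *
K=8
def rect(n,c,lo,hi,box,z,pr=True):
    x0,y0,x1,y1=box
    im=cv2.resize(np.ascontiguousarray(c["frame"][y0:y1,x0:x1]),None,fx=K,fy=K,interpolation=cv2.INTER_CUBIC)
    m=cv2.inRange(cv2.cvtColor(im,cv2.COLOR_RGB2HSV),lo,hi)
    m=cv2.morphologyEx(m,cv2.MORPH_CLOSE,np.ones((9,9)))
    cs,_=cv2.findContours(m,cv2.RETR_EXTERNAL,cv2.CHAIN_APPROX_NONE); q=max(cs,key=cv2.contourArea)
    px=(q[:,0]+.5)/K-.5+[x0,y0]
    W=np.array([onz(c,u,v,z)[:2] for u,v in px],np.float32)*1000
    r=cv2.minAreaRect(W); M=cv2.moments(W.reshape(-1,1,2)); b=cv2.boxPoints(r)
    print(n,"px",np.round(px.mean(0),1),"cent",np.round([M["m10"]/M["m00"],M["m01"]/M["m00"]],1),"rect",np.round(r[0],1),np.round(r[1],1),round(r[2],1))
    return W,px
if __name__=="__main__":
    t=np.load("top0.npy",allow_pickle=True).item(); s=np.load("side0.npy",allow_pickle=True).item()
    rect("honey t",t,(12,140,140),(30,255,255),(375,178,415,212),.026)
    rect("honey s",s,(12,140,100),(30,255,255),(350,255,400,290),.026)
    rect("red t",t,(0,170,90),(6,255,255),(180,190,230,238),.187)
    rect("red s",s,(0,150,70),(8,255,255),(225,140,260,170),.18)
    rect("yel t",t,(18,110,120),(35,255,255),(195,195,225,215),.153)
    rect("yel s",s,(12,110,100),(35,255,255),(240,150,270,165),.153)
    rect("cem t",t,(0,0,200),(179,60,255),(275,190,315,228),.2)
    rect("cem s",s,(0,0,150),(40,70,255),(275,168,305,188),.2)
    print("hub t",onz(t,199,195,.18),"hub s", onz(s,220+200/5,140+(350-300)/5,.18))
    # duct edges along world: gray brightness profile columns
    g=cv2.cvtColor(np.ascontiguousarray(t["frame"]),cv2.COLOR_RGB2GRAY)
    for u in (110,130,150,165,180,232): print(u,g[180:222,u].tolist())
E
python3 m2.py
```

```text
honey t px [393.1 195.2] cent [ 583.9 -333.2] rect [ 583.7 -330.6] [62.5 68.9] 11.5
honey s px [373.6 271.9] cent [ 576.8 -341.9] rect [ 574.9 -338.8] [76.6 76.8] 11.5
red t px [202.9 220.3] cent [473.8 353. ] rect [474.3 352.9] [61.6 15.2] 16.6
red s px [241.7 155. ] cent [472.1 358.7] rect [473.2 358.1] [71.8 32.7] 11.1
yel t px [211.2 207.9] cent [519.4 335.8] rect [519.3 335.6] [18.2  6.5] 46.4
yel s px [255.1 159.6] cent [518.9 340.9] rect [518.7 340.7] [14.2  5.5] 50.2
cem t px [290.4 210.6] cent [508.1  50.1] rect [505.6  51.2] [58.8 66. ] 70.5
cem s px [288.1 179.6] cent [507.3  53. ] rect [504.7  53.9] [65.2 67.6] 72.1
hub t [0.56220327 0.37232479 0.18      ] hub s [0.55149837 0.35619449 0.18      ]
110 [64, 65, 64, 82, 103, 102, 97, 90, 80, 83, 113, 142, 152, 159, 164, 165, 170, 173, 177, 179, 179, 177, 177, 172, 171, 168, 166, 162, 154, 148, 124, 93, 79, 88, 82, 64, 68, 64, 61, 87, 99, 103]
130 [154, 153, 150, 152, 148, 121, 91, 94, 112, 132, 140, 146, 156, 163, 167, 169, 174, 174, 180, 180, 180, 178, 177, 173, 168, 167, 164, 158, 152, 144, 137, 125, 111, 86, 63, 63, 102, 
[... 171 characters left out ...]
8, 138, 132, 116, 90, 73, 95, 117, 131, 131, 130, 132, 130, 139]
165 [151, 151, 154, 157, 137, 98, 95, 112, 132, 141, 148, 154, 161, 165, 170, 174, 177, 182, 183, 182, 182, 179, 176, 173, 166, 162, 160, 151, 146, 137, 126, 112, 100, 114, 130, 133, 136, 136, 138, 136, 133, 140]
180 [154, 152, 149, 147, 121, 90, 99, 123, 137, 144, 154, 160, 165, 166, 173, 176, 181, 184, 185, 183, 182, 177, 174, 168, 161, 160, 156, 150, 142, 132, 123, 105, 77, 50, 52, 95, 131, 133, 131, 135, 149, 155]
232 [158, 154, 132, 100, 95, 115, 131, 138, 147, 154, 156, 161, 169, 172, 178, 186, 188, 185, 182, 181, 174, 167, 164, 164, 158, 154, 146, 138, 128, 111, 105, 121, 139, 135, 135, 135, 133, 134, 144, 149, 152, 152]
```

The pictures show the red lever at top (203,220) and the yellow mark at (211,208). The white cement patch is at (290,211). Possible confusions for the honey heel are the pinks at (432,183), (433,226) and (445,257) and the black heel at (390,229). The yellow D at (393,195) on the mat is the honey heel, and the crop confirms it, with its flat edge to the right.

{"name": "servo_tool", "arguments": {"steps": [{"dx": 0.15, "dy": -0.1, "dz": 0.06, "wz": 0.01}, {"dx": 0.31, "dy": -0.2, "dz": 0.12, "wz": 0.02}, {"dx": 0.47, "dy": -0.3, "dz": 0.18, "wz": 0.03}, {"dx": 0.63, "dy": -0.4, "dz": 0.24, "wz": 0.04}, {"dx": 0.79, "dy": -0.5, "dz": 0.3, "wz": 0.05}], "jaw": 0.6}}

```text
$.steps[0]: bad value
```

{"name": "servo_tool", "arguments": {"steps": [{"dx": 0.16, "dy": -0.1, "wz": 0.01}, {"dx": 0.32, "dy": -0.2, "wz": 0.02}, {"dx": 0.48, "dy": -0.3, "wz": 0.03}, {"dx": 0.64, "dy": -0.4, "wz": 0.04}, {"dx": 0.8, "dy": -0.5, "wz": 0.05}]}}

```text
$.steps[0]: bad value
```

{"name": "servo_tool", "arguments": {"steps": [{"dx": 0.16, "dy": -0.1, "wz": 0.01}, {"dx": 0.32, "dy": -0.2, "wz": 0.02}, {"dx": 0.48, "dy": -0.3, "wz": 0.03}, {"dx": 0.64, "dy": -0.4, "wz": 0.04}, {"dx": 0.8, "dy": -0.5, "wz": 0.05}]}}

```text
$.steps[0]: bad value
```

{"name": "servo_tool", "arguments": {"steps": [{"dx": 0.16, "dy": -0.1, "dz": -0.06, "wz": 0.01}, {"dx": 0.32, "dy": -0.2, "dz": -0.12, "wz": 0.02}, {"dx": 0.48, "dy": -0.3, "dz": -0.18, "wz": 0.03}, {"dx": 0.64, "dy": -0.4, "dz": -0.24, "wz": 0.033}, {"dx": 0.738, "dy": -0.458, "dz": -0.3, "wz": 0.033}]}}

```text
$.steps[0]: bad value
```

```bash
cat >> h.py <<'E'
from scipy.spatial.transform import Rotation as Rn
def st():
    o=ctrl.get_obs(); q=o["eef_rot"]; R=Rn.from_quat(q,scalar_first=True).as_matrix()
    print("t",round(o["time_s"],2),"tcp",np.round(o["eef_pos"]*1000,1),"yaw_y",round(np.degrees(np.arctan2(R[1,1],R[0,1])),2),"z",np.round(R[:,2],3),"F",np.round(o["wrist_force"],1),"op",round(o["opening"],3),"g",round(o["grasp_force"],1),"q",np.round(o["q"],2))
def snap(name,*crops,W=400,H=300):
    out=[]
    for n,x,y,w,h in crops:
        c=cam(n); np.save(f"{name}_{n}",c,allow_pickle=True)
        out.append(cv2.resize(c["frame"][y:y+h,x:x+w,::-1],(W,H),interpolation=cv2.INTER_CUBIC))
    cv2.imwrite(f"pics/{name}.png",np.hstack(out))
E
python3 - <<'E'
from h import *
st(); snap("a",("top",165,160,100,75),("side",195,105,100,75))
E
```

```text
t 0.1 tcp [160.8 551.6 230.5] yaw_y 73.74 z [-0.001 -0.001 -1.   ] F [-0.3 -0.2 -0.4] op 1.0 g 0.0 q [ 1.08  0.18  1.61 -0.    1.35 -0.21]
```

View pics/a.png

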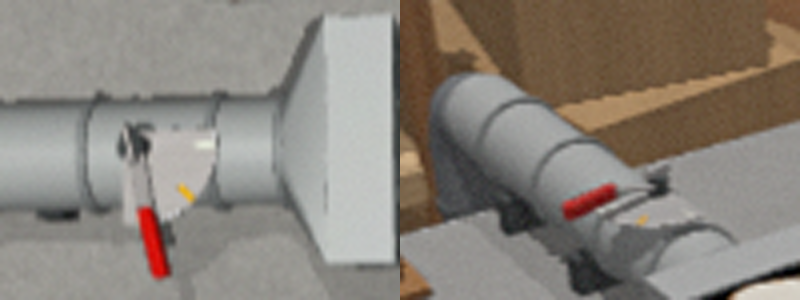

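The arm hasn't moved: the calls were refused, probably because each row needs all six numbers. The picture shows the lever (top crop about (155,240)) and the yellow mark (185,192) unobstructed.

{"name": "servo_tool", "arguments": {"steps": [{"dx": 0.15, "dy": -0.1, "dz": 0.06, "wx": 0, "wy": 0, "wz": 0.01}, {"dx": 0.31, "dy": -0.2, "dz": 0.12, "wx": 0, "wy": 0, "wz": 0.02}, {"dx": 0.47, "dy": -0.3, "dz": 0.18, "wx": 0, "wy": 0, "wz": 0.03}, {"dx": 0.63, "dy": -0.4, "dz": 0.24, "wx": 0, "wy": 0, "wz": 0.04}, {"dx": 0.79, "dy": -0.5, "dz": 0.3, "wx": 0, "wy": 0, "wz": 0.05}], "jaw": 0.6}}

```text
time_s: 0.62
eef_pos: [0.2405, 0.5014, 0.2613]
eef_rot: [-0.0, 0.062, 0.998, -0.0]
wrist_force: [-0.2, -0.7, -0.4]
opening: 0.598
grasp_force: 0.0
```

{"name": "servo_tool", "arguments": {"steps": [{"dx": 0.16, "dy": -0.1, "dz": 0, "wx": 0, "wy": 0, "wz": 0.01}, {"dx": 0.32, "dy": -0.2, "dz": 0, "wx": 0, "wy": 0, "wz": 0.02}, {"dx": 0.48, "dy": -0.3, "dz": 0, "wx": 0, "wy": 0, "wz": 0.03}, {"dx": 0.64, "dy": -0.4, "dz": 0, "wx": 0, "wy": 0, "wz": 0.04}, {"dx": 0.8, "dy": -0.5, "dz": 0, "wx": 0, "wy": 0, "wz": 0.05}]}}

```text
time_s: 1.03
eef_pos: [0.3206, 0.4514, 0.2611]
eef_rot: [-0.0, -0.016, 1.0, -0.0]
wrist_force: [0.6, -0.0, -0.8]
opening: 0.598
grasp_force: 0.0
```

{"name": "servo_tool", "arguments": {"steps": [{"dx": 0.16, "dy": -0.1, "dz": 0, "wx": 0, "wy": 0, "wz": 0.01}, {"dx": 0.32, "dy": -0.2, "dz": 0, "wx": 0, "wy": 0, "wz": 0.02}, {"dx": 0.48, "dy": -0.3, "dz": 0, "wx": 0, "wy": 0, "wz": 0.03}, {"dx": 0.64, "dy": -0.4, "dz": 0, "wx": 0, "wy": 0, "wz": 0.04}, {"dx": 0.8, "dy": -0.5, "dz": 0, "wx": 0, "wy": 0, "wz": 0.05}]}}

```text
time_s: 1.45
eef_pos: [0.4006, 0.4014, 0.2611]
eef_rot: [-0.0, -0.094, 0.996, -0.0]
wrist_force: [-0.7, 0.4, -0.6]
opening: 0.595
grasp_force: 0.0
```

{"name": "servo_tool", "arguments": {"steps": [{"dx": 0.16, "dy": -0.1, "dz": -0.06, "wx": 0, "wy": 0, "wz": 0.01}, {"dx": 0.32, "dy": -0.2, "dz": -0.12, "wx": 0, "wy": 0, "wz": 0.02}, {"dx": 0.48, "dy": -0.3, "dz": -0.18, "wx": 0, "wy": 0, "wz": 0.03}, {"dx": 0.64, "dy": -0.4, "dz": -0.24, "wx": 0, "wy": 0, "wz": 0.033}, {"dx": 0.738, "dy": -0.458, "dz": -0.3, "wx": 0, "wy": 0, "wz": 0.033}]}}

```text
time_s: 1.87
eef_pos: [0.4752, 0.355, 0.2307]
eef_rot: [0.0, -0.145, 0.989, -0.0]
wrist_force: [-0.5, 0.2, 0.8]
opening: 0.601
grasp_force: 0.0
```

Run:
```python
from h import *
st(); snap("b",("top",165,160,100,75),("side",195,105,100,75))
for n in("top","side"):
    c=np.load(f"b_{n}.npy",allow_pickle=True).item()
    p=np.array(ctrl.get_obs()["eef_pos"]); print(n,proj(c,p))
```

```text
t 1.87 tcp [475.2 355.  230.7] yaw_y 106.63 z [ 0. -0. -1.] F [-0.5  0.2  0.8] op 0.601 g 0.0 q [ 0.44  0.22  1.56 -0.    1.36 -1.42]
top [198.40840169 219.61251846]
side [241.16406026 143.75754436]
```

View pics/b.png

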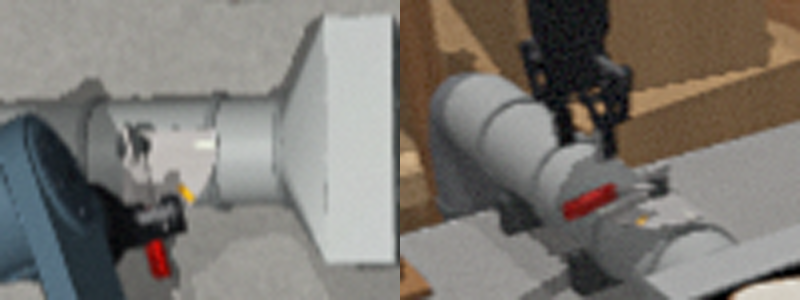

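The side crop shows the fingertips straddling the red sleeve: tips at (572,140) and (610,158), sleeve at (590,202). I'll descend and grip.

{"name": "servo_tool", "arguments": {"steps": [{"dx": 0, "dy": 0, "dz": -0.15, "wx": 0, "wy": 0, "wz": 0}, {"dx": 0, "dy": 0, "dz": -0.3, "wx": 0, "wy": 0, "wz": 0}, {"dx": -0.01, "dy": 0.01, "dz": -0.45, "wx": 0, "wy": 0, "wz": 0}, {"dx": -0.02, "dy": 0.01, "dz": -0.6, "wx": 0, "wy": 0, "wz": 0}, {"dx": -0.02, "dy": 0.01, "dz": -0.69, "wx": 0, "wy": 0, "wz": 0}]}}

```text
time_s: 2.38
eef_pos: [0.47, 0.3577, 0.1608]
eef_rot: [-0.001, -0.145, 0.989, -0.0]
wrist_force: [-0.3, -0.5, -0.2]
opening: 0.601
grasp_force: 0.0
```

{"name": "servo_tool", "arguments": {"steps": [{"dx": 0, "dy": 0, "dz": 0, "wx": 0, "wy": 0, "wz": 0}, {"dx": 0, "dy": 0, "dz": 0, "wx": 0, "wy": 0, "wz": 0}, {"dx": 0, "dy": 0, "dz": 0, "wx": 0, "wy": 0, "wz": 0}, {"dx": 0, "dy": 0, "dz": 0, "wx": 0, "wy": 0, "wz": 0}, {"dx": 0, "dy": 0, "dz": 0, "wx": 0, "wy": 0, "wz": 0}], "jaw": 0}}

```text
time_s: 2.8
eef_pos: [0.4723, 0.3572, 0.1636]
eef_rot: [0.001, -0.145, 0.989, -0.0]
wrist_force: [-1.3, -3.2, 4.4]
opening: 0.154
grasp_force: 59.5
```

Run:
```python
from h import *
st(); print(ctrl.get_obs()["torque"])
```

```text
t 2.8 tcp [472.3 357.2 163.6] yaw_y 106.64 z [ 0.001  0.    -1.   ] F [-1.3 -3.2  4.4] op 0.154 g 59.5 q [ 0.45  0.28  1.62 -0.    1.23 -1.41]
[-0.50224714  0.31013172 -0.38455752]
```

{"name": "servo_tool", "arguments": {"steps": [{"dx": 0.031, "dy": -0.089, "dz": 0, "wx": 0, "wy": 0, "wz": 0.0333}, {"dx": 0.07, "dy": -0.175, "dz": 0, "wx": 0, "wy": 0, "wz": 0.0667}, {"dx": 0.119, "dy": -0.256, "dz": 0, "wx": 0, "wy": 0, "wz": 0.1}, {"dx": 0.176, "dy": -0.331, "dz": 0, "wx": 0, "wy": 0, "wz": 0.1333}, {"dx": 0.252, "dy": -0.411, "dz": 0, "wx": 0, "wy": 0, "wz": 0.172}]}}

```text
time_s: 3.22
eef_pos: [0.4977, 0.3154, 0.1636]
eef_rot: [0.001, -0.406, 0.914, -0.0]
wrist_force: [0.1, -2.5, 2.4]
opening: 0.155
grasp_force: 59.4
```

{"name": "servo_tool", "arguments": {"steps": [{"dx": 0, "dy": 0, "dz": 0, "wx": 0, "wy": 0, "wz": 0}, {"dx": 0, "dy": 0, "dz": 0, "wx": 0, "wy": 0, "wz": 0}, {"dx": 0, "dy": 0, "dz": 0, "wx": 0, "wy": 0, "wz": 0}, {"dx": 0, "dy": 0, "dz": 0, "wx": 0, "wy": 0, "wz": 0}, {"dx": 0, "dy": 0, "dz": 0, "wx": 0, "wy": 0, "wz": 0}]}}

```text
time_s: 3.63
eef_pos: [0.4977, 0.3155, 0.1636]
eef_rot: [0.001, -0.403, 0.915, -0.001]
wrist_force: [-0.8, -6.5, 4.9]
opening: 0.152
grasp_force: 59.5
```

{"name": "servo_tool", "arguments": {"steps": [{"dx": 0, "dy": 0, "dz": 0, "wx": 0, "wy": 0, "wz": 0}, {"dx": 0, "dy": 0, "dz": 0, "wx": 0, "wy": 0, "wz": 0}, {"dx": 0, "dy": 0, "dz": 0, "wx": 0, "wy": 0, "wz": 0}, {"dx": 0, "dy": 0, "dz": 0.1, "wx": 0, "wy": 0, "wz": 0}, {"dx": 0, "dy": 0, "dz": 0.3, "wx": 0, "wy": 0, "wz": 0}], "jaw": 0.6}}

```text
time_s: 4.05
eef_pos: [0.4952, 0.3157, 0.1903]
eef_rot: [-0.003, -0.404, 0.915, 0.0]
wrist_force: [0.1, -0.7, -0.3]
opening: 0.6
grasp_force: 0.0
```

{"name": "servo_tool", "arguments": {"steps": [{"dx": 0, "dy": 0, "dz": 0.2, "wx": 0, "wy": 0, "wz": 0}, {"dx": 0, "dy": 0, "dz": 0.4, "wx": 0, "wy": 0, "wz": 0}, {"dx": 0, "dy": -0.1, "dz": 0.6, "wx": 0, "wy": 0, "wz": -0.03}, {"dx": 0, "dy": -0.3, "dz": 0.8, "wx": 0, "wy": 0, "wz": -0.06}, {"dx": 0, "dy": -0.5, "dz": 1.0, "wx": 0, "wy": 0, "wz": -0.1}], "jaw": 1}}

```text
time_s: 4.47
eef_pos: [0.4967, 0.2663, 0.294]
eef_rot: [0.0, -0.255, 0.967, 0.0]
wrist_force: [0.8, 0.3, 0.5]
opening: 1.0
grasp_force: 0.0
```

{"name": "servo_tool", "arguments": {"steps": [{"dx": 0.03, "dy": -0.2, "dz": 0, "wx": 0, "wy": 0, "wz": -0.02}, {"dx": 0.05, "dy": -0.4, "dz": 0, "wx": 0, "wy": 0, "wz": -0.05}, {"dx": 0.08, "dy": -0.6, "dz": 0, "wx": 0, "wy": 0, "wz": -0.08}, {"dx": 0.1, "dy": -0.8, "dz": 0, "wx": 0, "wy": 0, "wz": -0.11}, {"dx": 0.1, "dy": -1.0, "dz": 0, "wx": 0, "wy": 0, "wz": -0.14}]}}

```text
time_s: 4.88
eef_pos: [0.5073, 0.1654, 0.2932]
eef_rot: [0.001, -0.037, 0.999, 0.0]
wrist_force: [-1.0, -0.7, -0.0]
opening: 0.999
grasp_force: 0.0
```

{"name": "servo_tool", "arguments": {"steps": [{"dx": 0.03, "dy": -0.2, "dz": 0, "wx": 0, "wy": 0, "wz": -0.02}, {"dx": 0.05, "dy": -0.4, "dz": 0, "wx": 0, "wy": 0, "wz": -0.05}, {"dx": 0.08, "dy": -0.6, "dz": 0, "wx": 0, "wy": 0, "wz": -0.08}, {"dx": 0.1, "dy": -0.8, "dz": 0, "wx": 0, "wy": 0, "wz": -0.11}, {"dx": 0.1, "dy": -1.0, "dz": 0, "wx": 0, "wy": 0, "wz": -0.14}]}}

```text
time_s: 5.3
eef_pos: [0.5173, 0.0653, 0.2932]
eef_rot: [0.001, 0.182, 0.983, 0.0]
wrist_force: [0.8, -0.1, -0.0]
opening: 0.997
grasp_force: 0.0
```

Run:
```python
from h import *
from m2 import rect
st(); snap("c",("top",165,160,100,75),("side",195,105,100,75))
t,s=[np.load(f"c_{n}.npy",allow_pickle=True).item() for n in("top","side")]
rect("red t",t,(0,170,90),(6,255,255),(190,190,235,238),.187)
rect("red s",s,(0,150,70),(8,255,255),(225,140,280,190),.18)
```

```text
t 5.3 tcp [517.3  65.3 293.2] yaw_y 69.01 z [ 0.001  0.    -1.   ] F [ 0.8 -0.1 -0. ] op 0.997 g 0.0 q [-0.1   0.01  1.67  0.    1.46 -1.31]
red t px [214.6 213.1] cent [498.9 313.1] rect [499.2 313. ] [62.8 13.9] 46.9
red s px [252.2 157.1] cent [498.3 318.6] rect [498.4 318.4] [86.5 18.3] 50.8
```

View pics/c.png

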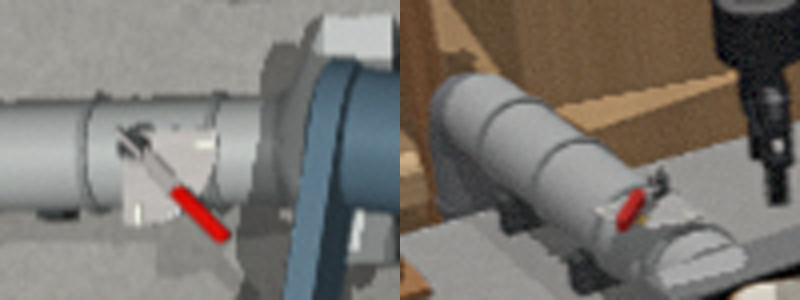

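The lever now covers the yellow mark (top crop about (200,213)) at 46.9°, which matches half open. Next is the heel.

{"name": "servo_tool", "arguments": {"steps": [{"dx": 0.03, "dy": -0.2, "dz": 0, "wx": 0, "wy": 0, "wz": -0.016}, {"dx": 0.06, "dy": -0.4, "dz": 0, "wx": 0, "wy": 0, "wz": -0.032}, {"dx": 0.1, "dy": -0.6, "dz": 0, "wx": 0, "wy": 0, "wz": -0.048}, {"dx": 0.13, "dy": -0.8, "dz": 0, "wx": 0, "wy": 0, "wz": -0.064}, {"dx": 0.17, "dy": -1.0, "dz": 0, "wx": 0, "wy": 0, "wz": -0.08}]}}

```text
time_s: 5.82
eef_pos: [0.5342, -0.0337, 0.293]
eef_rot: [0.0, 0.302, 0.953, 0.0]
wrist_force: [0.4, 0.2, -0.1]
opening: 0.998
grasp_force: 0.0
```

{"name": "servo_tool", "arguments": {"steps": [{"dx": 0.03, "dy": -0.2, "dz": 0, "wx": 0, "wy": 0, "wz": -0.016}, {"dx": 0.06, "dy": -0.4, "dz": 0, "wx": 0, "wy": 0, "wz": -0.032}, {"dx": 0.1, "dy": -0.6, "dz": 0, "wx": 0, "wy": 0, "wz": -0.048}, {"dx": 0.13, "dy": -0.8, "dz": 0, "wx": 0, "wy": 0, "wz": -0.064}, {"dx": 0.17, "dy": -1.0, "dz": 0, "wx": 0, "wy": 0, "wz": -0.08}]}}

```text
time_s: 6.23
eef_pos: [0.5514, -0.1337, 0.2929]
eef_rot: [0.0, 0.419, 0.908, 0.0]
wrist_force: [0.8, -0.2, 0.1]
opening: 1.001
grasp_force: 0.0
```

{"name": "servo_tool", "arguments": {"steps": [{"dx": 0.03, "dy": -0.2, "dz": 0, "wx": 0, "wy": 0, "wz": -0.016}, {"dx": 0.06, "dy": -0.4, "dz": 0, "wx": 0, "wy": 0, "wz": -0.032}, {"dx": 0.1, "dy": -0.6, "dz": 0, "wx": 0, "wy": 0, "wz": -0.048}, {"dx": 0.13, "dy": -0.8, "dz": 0, "wx": 0, "wy": 0, "wz": -0.064}, {"dx": 0.17, "dy": -1.0, "dz": 0, "wx": 0, "wy": 0, "wz": -0.08}]}}

```text
time_s: 6.65
eef_pos: [0.5686, -0.2337, 0.2928]
eef_rot: [0.0, 0.529, 0.848, 0.0]
wrist_force: [0.6, 0.5, 0.1]
opening: 0.996
grasp_force: 0.0
```

{"name": "servo_tool", "arguments": {"steps": [{"dx": 0.03, "dy": -0.2, "dz": 0, "wx": 0, "wy": 0, "wz": -0.016}, {"dx": 0.06, "dy": -0.4, "dz": 0, "wx": 0, "wy": 0, "wz": -0.032}, {"dx": 0.1, "dy": -0.6, "dz": 0, "wx": 0, "wy": 0, "wz": -0.048}, {"dx": 0.13, "dy": -0.8, "dz": 0, "wx": 0, "wy": 0, "wz": -0.064}, {"dx": 0.17, "dy": -1.0, "dz": 0, "wx": 0, "wy": 0, "wz": -0.08}]}}

```text
time_s: 7.07
eef_pos: [0.5858, -0.3337, 0.2928]
eef_rot: [0.0, 0.631, 0.775, 0.0]
wrist_force: [-0.1, -0.2, -0.1]
opening: 1.0
grasp_force: 0.0
```

{"name": "servo_tool", "arguments": {"steps": [{"dx": 0, "dy": -0.06, "dz": -0.2, "wx": 0, "wy": 0, "wz": 0}, {"dx": 0, "dy": -0.06, "dz": -0.4, "wx": 0, "wy": 0, "wz": 0}, {"dx": 0, "dy": -0.06, "dz": -0.6, "wx": 0, "wy": 0, "wz": 0}, {"dx": 0, "dy": -0.06, "dz": -0.8, "wx": 0, "wy": 0, "wz": 0}, {"dx": 0, "dy": -0.06, "dz": -1.0, "wx": 0, "wy": 0, "wz": 0}]}}

```text
time_s: 7.48
eef_pos: [0.5858, -0.3389, 0.1918]
eef_rot: [0.0, 0.631, 0.776, 0.0]
wrist_force: [0.1, -0.1, -1.2]
opening: 0.999
grasp_force: 0.0
```

{"name": "servo_tool", "arguments": {"steps": [{"dx": 0, "dy": 0, "dz": -0.2, "wx": 0, "wy": 0, "wz": 0}, {"dx": 0, "dy": 0, "dz": -0.4, "wx": 0, "wy": 0, "wz": 0}, {"dx": 0, "dy": 0, "dz": -0.6, "wx": 0, "wy": 0, "wz": 0}, {"dx": 0, "dy": 0, "dz": -0.8, "wx": 0, "wy": 0, "wz": 0}, {"dx": 0, "dy": 0, "dz": -1.0, "wx": 0, "wy": 0, "wz": 0}]}}

```text
time_s: 7.9
eef_pos: [0.5859, -0.3389, 0.0919]
eef_rot: [0.0, 0.63, 0.776, 0.0]
wrist_force: [0.8, -0.8, 0.1]
opening: 1.003
grasp_force: 0.0
```

Run:
```python
from h import *
st(); snap("d",("top",345,160,100,75),("side",325,225,100,75))
s=np.load("d_side.npy",allow_pickle=True).item(); p=np.array(ctrl.get_obs()["eef_pos"]); y=np.array([np.cos(np.radians(11.5)),np.sin(np.radians(11.5)),0])
for k in(-.0425,.0425): print((proj(s,p+y*k+[0,0,.013])-[325,225])*4+[400,0], (proj(s,[584.5e-3+y[0]*np.sign(k)*.031,-.3406+y[1]*np.sign(k)*.031,.026])-[325,225])*4+[400,0])
```

```text
t 7.9 tcp [ 585.9 -338.9   91.9] yaw_y 11.83 z [ 0.001  0.    -1.   ] F [ 0.8 -0.8  0.1] op 1.003 g 0.0 q [-0.7   0.54  1.43  0.    1.17 -0.91]
[565.73896896 133.05630741] [575.729944   202.54919919]
[635.7360065   81.65931544] [625.37232316 164.11034988]
```

View pics/d.png

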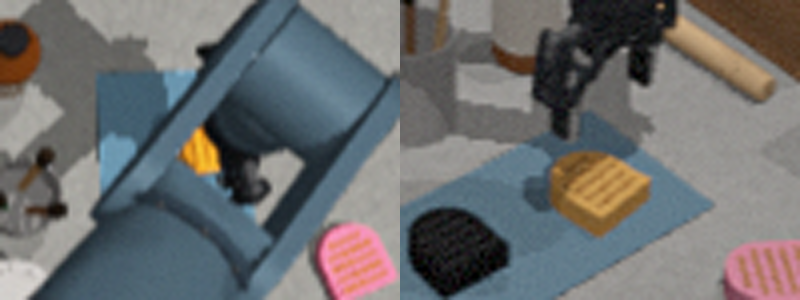

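The side crop shows the fingertips at (563,133) and (640,82), either side of the honey heel at (600,185), and the calculation agrees. I'll descend and grip.

{"name": "servo_tool", "arguments": {"steps": [{"dx": -0.01, "dy": -0.01, "dz": -0.2, "wx": 0, "wy": 0, "wz": 0}, {"dx": -0.01, "dy": -0.01, "dz": -0.4, "wx": 0, "wy": 0, "wz": 0}, {"dx": -0.01, "dy": -0.01, "dz": -0.6, "wx": 0, "wy": 0, "wz": 0}, {"dx": -0.01, "dy": -0.01, "dz": -0.78, "wx": 0, "wy": 0, "wz": 0}, {"dx": -0.01, "dy": -0.01, "dz": -0.9, "wx": 0, "wy": 0, "wz": 0}]}}

```text
time_s: 8.42
eef_pos: [0.5845, -0.3403, 0.0021]
eef_rot: [-0.0, 0.631, 0.776, 0.0]
wrist_force: [-0.4, -0.0, -0.4]
opening: 0.998
grasp_force: 0.0
```

{"name": "servo_tool", "arguments": {"steps": [{"dx": 0, "dy": 0, "dz": 0, "wx": 0, "wy": 0, "wz": 0}, {"dx": 0, "dy": 0, "dz": 0, "wx": 0, "wy": 0, "wz": 0}, {"dx": 0, "dy": 0, "dz": 0, "wx": 0, "wy": 0, "wz": 0}, {"dx": 0, "dy": 0, "dz": 0, "wx": 0, "wy": 0, "wz": 0}, {"dx": 0, "dy": 0, "dz": 0, "wx": 0, "wy": 0, "wz": 0}], "jaw": 0}}

```text
time_s: 8.83
eef_pos: [0.5848, -0.3414, 0.0037]
eef_rot: [0.001, 0.631, 0.775, -0.0]
wrist_force: [-0.1, 0.3, -1.1]
opening: 0.709
grasp_force: 67.6
```

```bash
python3 -c "
from h import *
st()"
```

```text
t 8.83 tcp [ 584.8 -341.4    3.7] yaw_y 11.69 z [ 0.002 -0.001 -1.   ] F [-0.1  0.3 -1.1] op 0.709 g 67.6 q [-0.7   0.66  1.45  0.    1.03 -0.91]
```

{"name": "servo_tool", "arguments": {"steps": [{"dx": 0, "dy": 0, "dz": 0.08, "wx": 0, "wy": 0, "wz": 0}, {"dx": 0, "dy": 0, "dz": 0.2, "wx": 0, "wy": 0, "wz": 0}, {"dx": 0, "dy": 0, "dz": 0.4, "wx": 0, "wy": 0, "wz": 0}, {"dx": 0, "dy": 0, "dz": 0.65, "wx": 0, "wy": 0, "wz": 0}, {"dx": 0, "dy": 0, "dz": 0.9, "wx": 0, "wy": 0, "wz": 0}]}}

```text
time_s: 9.25
eef_pos: [0.5838, -0.3408, 0.0941]
eef_rot: [-0.0, 0.632, 0.775, 0.0]
wrist_force: [0.4, -1.1, -1.4]
opening: 0.71
grasp_force: 67.7
```

{"name": "servo_tool", "arguments": {"steps": [{"dx": 0, "dy": 0, "dz": 0.2, "wx": 0, "wy": 0, "wz": 0}, {"dx": 0, "dy": 0, "dz": 0.4, "wx": 0, "wy": 0, "wz": 0}, {"dx": 0, "dy": 0, "dz": 0.6, "wx": 0, "wy": 0, "wz": 0}, {"dx": 0, "dy": 0, "dz": 0.8, "wx": 0, "wy": 0, "wz": 0}, {"dx": 0, "dy": 0, "dz": 0.95, "wx": 0, "wy": 0, "wz": 0}]}}

```text
time_s: 9.67
eef_pos: [0.5846, -0.3413, 0.1912]
eef_rot: [0.002, 0.631, 0.775, -0.0]
wrist_force: [0.3, -1.1, -1.3]
opening: 0.709
grasp_force: 67.8
```

{"name": "servo_tool", "arguments": {"steps": [{"dx": 0, "dy": 0, "dz": 0.2, "wx": 0, "wy": 0, "wz": 0}, {"dx": 0, "dy": 0, "dz": 0.4, "wx": 0, "wy": 0, "wz": 0}, {"dx": 0, "dy": 0, "dz": 0.6, "wx": 0, "wy": 0, "wz": 0}, {"dx": 0, "dy": 0, "dz": 0.75, "wx": 0, "wy": 0, "wz": 0}, {"dx": 0, "dy": 0, "dz": 0.85, "wx": 0, "wy": 0, "wz": 0}]}}

```text
time_s: 10.08
eef_pos: [0.5845, -0.3413, 0.2763]
eef_rot: [0.002, 0.631, 0.775, -0.0]
wrist_force: [-0.1, 0.5, -0.3]
opening: 0.71
grasp_force: 67.8
```

{"name": "servo_tool", "arguments": {"steps": [{"dx": -0.03, "dy": 0.15, "dz": 0, "wx": 0, "wy": 0, "wz": 0.015}, {"dx": -0.07, "dy": 0.35, "dz": 0, "wx": 0, "wy": 0, "wz": 0.03}, {"dx": -0.11, "dy": 0.56, "dz": 0, "wx": 0, "wy": 0, "wz": 0.047}, {"dx": -0.15, "dy": 0.77, "dz": 0, "wx": 0, "wy": 0, "wz": 0.064}, {"dx": -0.18, "dy": 0.98, "dz": 0, "wx": 0, "wy": 0, "wz": 0.082}]}}

```text
time_s: 10.5
eef_pos: [0.5653, -0.2419, 0.2728]
eef_rot: [-0.0, 0.526, 0.851, 0.0]
wrist_force: [0.6, -0.2, -1.1]
opening: 0.709
grasp_force: 67.8
```

{"name": "servo_tool", "arguments": {"steps": [{"dx": -0.03, "dy": 0.19, "dz": 0, "wx": 0, "wy": 0, "wz": 0.015}, {"dx": -0.07, "dy": 0.38, "dz": 0, "wx": 0, "wy": 0, "wz": 0.03}, {"dx": -0.11, "dy": 0.58, "dz": 0, "wx": 0, "wy": 0, "wz": 0.047}, {"dx": -0.15, "dy": 0.78, "dz": 0, "wx": 0, "wy": 0, "wz": 0.064}, {"dx": -0.18, "dy": 0.98, "dz": 0, "wx": 0, "wy": 0, "wz": 0.082}]}}

```text
time_s: 10.92
eef_pos: [0.5474, -0.1439, 0.2728]
eef_rot: [0.0, 0.412, 0.911, -0.0]
wrist_force: [0.9, -0.7, -1.3]
opening: 0.711
grasp_force: 67.8
```

{"name": "servo_tool", "arguments": {"steps": [{"dx": -0.03, "dy": 0.19, "dz": 0, "wx": 0, "wy": 0, "wz": 0.015}, {"dx": -0.07, "dy": 0.38, "dz": 0, "wx": 0, "wy": 0, "wz": 0.03}, {"dx": -0.11, "dy": 0.58, "dz": 0, "wx": 0, "wy": 0, "wz": 0.047}, {"dx": -0.15, "dy": 0.78, "dz": 0, "wx": 0, "wy": 0, "wz": 0.064}, {"dx": -0.18, "dy": 0.98, "dz": 0, "wx": 0, "wy": 0, "wz": 0.082}]}}

```text
time_s: 11.33
eef_pos: [0.5293, -0.0458, 0.2728]
eef_rot: [0.0, 0.292, 0.957, 0.0]
wrist_force: [0.7, 0.5, -0.9]
opening: 0.706
grasp_force: 67.8
```

{"name": "servo_tool", "arguments": {"steps": [{"dx": -0.03, "dy": 0.19, "dz": 0, "wx": 0, "wy": 0, "wz": 0.015}, {"dx": -0.07, "dy": 0.38, "dz": 0, "wx": 0, "wy": 0, "wz": 0.03}, {"dx": -0.11, "dy": 0.58, "dz": 0, "wx": 0, "wy": 0, "wz": 0.047}, {"dx": -0.15, "dy": 0.78, "dz": 0, "wx": 0, "wy": 0, "wz": 0.064}, {"dx": -0.17, "dy": 0.97, "dz": 0, "wx": 0, "wy": 0, "wz": 0.081}]}}

```text
time_s: 11.75
eef_pos: [0.5122, 0.0512, 0.2729]
eef_rot: [0.0, 0.168, 0.986, 0.0]
wrist_force: [0.0, -0.5, -1.0]
opening: 0.714
grasp_force: 67.8
```

Run:
```python
from h import *
from m2 import rect
st(); snap("e",("top",255,165,100,75),("side",245,125,100,75))
s=np.load("e_side.npy",allow_pickle=True).item()
p=np.array(ctrl.get_obs()["eef_pos"]); 
y=np.radians(-19.4); ex=np.array([np.cos(y),np.sin(y),0]); ey=np.array([-ex[1],ex[0],0]); o=p-8.9e-3*ex
for nm,q in(("fl top",(34,31,22)),("fr top",(34,-31,22)),("fr bot",(34,-31,0)),("back bot",(-34,0,0)),("brb",(-3,-31,0)),("brt",(-3,-31,22))):
    print(nm,(proj(s,o+(q[0]*ex+q[1]*ey+[0,0,q[2]])*1e-3)-[245,125])*4+[400,0])
```

```text
t 11.75 tcp [512.2  51.2 272.9] yaw_y 70.69 z [ 0.  0. -1.] F [ 0.  -0.5 -1. ] op 0.714 g 67.8 q [-0.13  0.01  1.71  0.    1.42 -1.37]
fl top [592.57684684  99.39911087]
fr top [607.17941312 131.1836149 ]
fr bot [608.50687679 154.6295423 ]
back bot [522.1849016  148.79625544]
brb [565.04895676 160.54766712]
brt [563.3611931  137.02896587]
```

View pics/e.png

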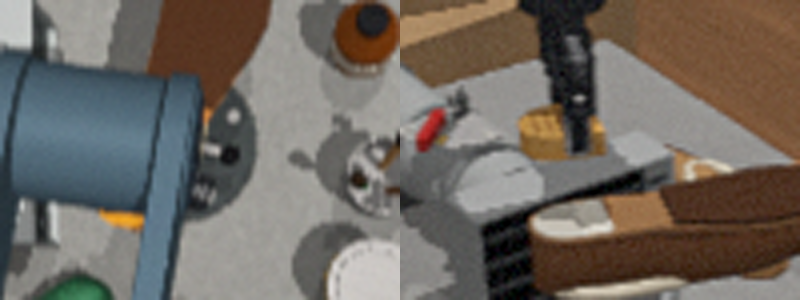

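The side crop shows the heel level above the seat, spanning columns 519–606, against a predicted 520–608. I'll quantify that.

```bash
cat > chk.py <<'E'
import sys
from h import *
n=sys.argv[1]; s=np.load(f"{n}_side.npy",allow_pickle=True).item()
p=np.array(ctrl.get_obs()["eef_pos"])
y=np.radians(float(sys.argv[2])); ex=np.array([np.cos(y),np.sin(y),0]); ey=np.array([-ex[1],ex[0],0])
a=np.linspace(np.pi/2,1.5*np.pi,60)
out=[(34,31),(34,-31)]+[(-3+31*np.cos(t),31*np.sin(t)) for t in a]
x0,y0,x1,y1=260,135,305,190; K=8
im=cv2.resize(np.ascontiguousarray(s["frame"][y0:y1,x0:x1]),None,fx=K,fy=K,interpolation=cv2.INTER_CUBIC)
m=cv2.inRange(cv2.cvtColor(im,cv2.COLOR_RGB2HSV),(14,130,80),(30,255,255)); 
cs,_=cv2.findContours(m,cv2.RETR_LIST,cv2.CHAIN_APPROX_NONE); q=np.vstack([c for c in cs if cv2.contourArea(c)>300])[:,0]; q=(q+.5)/K-.5+[x0,y0]
print("seen  L,R,T,B",q[:,0].min(),q[:,0].max(),q[:,1].min(),q[:,1].max())
for k in [(i,b) for i in(-12,-8.9,-6) for b in (-.002,.0003,.003)]:
    P=np.array([proj(s,p+(k[0]*1e-3+u*1e-3)*ex+v*1e-3*ey+[0,0,k[1]+z]) for u,v in out for z in(0,.022)])
    print(k,np.round([P[:,0].min(),P[:,0].max(),P[:,1].min(),P[:,1].max()],2))
for f in (270,280,290,300): # bottom edge
    w=q[abs(q[:,0]-f)<.5]; print(f,w[:,1].max() if len(w) else None,end=" ")
E
python3 chk.py e -19.3
```

```text
seen  L,R,T,B 274.5625 304.4375 150.6875 183.0625
(-12, -0.002) [274.06 296.26 150.49 165.97]
(-12, 0.0003) [274.   296.23 149.88 165.36]
(-12, 0.003) [273.94 296.19 149.17 164.65]
(-8.9, -0.002) [274.97 297.17 150.37 165.85]
(-8.9, 0.0003) [274.92 297.14 149.77 165.24]
(-8.9, 0.003) [274.86 297.09 149.06 164.52]
(-6, -0.002) [275.82 298.02 150.26 165.73]
(-6, 0.0003) [275.77 297.98 149.66 165.12]
(-6, 0.003) [275.71 297.94 148.95 164.41]
270 None 280 164.1875 290 None 300 181.8125
```

{"name": "servo_tool", "arguments": {"steps": [{"dx": 0.01, "dy": -0.01, "dz": -0.1, "wx": 0, "wy": 0, "wz": 0}, {"dx": 0.016, "dy": -0.018, "dz": -0.2, "wx": 0, "wy": 0, "wz": -0.001}, {"dx": 0.016, "dy": -0.018, "dz": -0.3, "wx": 0, "wy": 0, "wz": -0.001}, {"dx": 0.016, "dy": -0.018, "dz": -0.38, "wx": 0, "wy": 0, "wz": -0.001}, {"dx": 0.016, "dy": -0.018, "dz": -0.45, "wx": 0, "wy": 0, "wz": -0.001}]}}

```text
time_s: 12.27
eef_pos: [0.514, 0.0477, 0.2254]
eef_rot: [-0.001, 0.171, 0.985, -0.0]
wrist_force: [0.4, -0.5, -2.1]
opening: 0.71
grasp_force: 67.8
```

{"name": "servo_tool", "arguments": {"steps": [{"dx": 0, "dy": 0, "dz": -0.05, "wx": 0, "wy": 0, "wz": 0}, {"dx": 0, "dy": 0, "dz": -0.1, "wx": 0, "wy": 0, "wz": 0}, {"dx": 0, "dy": 0, "dz": -0.14, "wx": 0, "wy": 0, "wz": 0}, {"dx": 0, "dy": 0, "dz": -0.16, "wx": 0, "wy": 0, "wz": 0}, {"dx": 0, "dy": 0, "dz": -0.165, "wx": 0, "wy": 0, "wz": 0}]}}

```text
time_s: 12.68
eef_pos: [0.5145, 0.0483, 0.2105]
eef_rot: [-0.0, 0.171, 0.985, -0.0]
wrist_force: [0.7, -0.1, -0.5]
opening: 0.707
grasp_force: 67.8
```

{"name": "servo_tool", "arguments": {"steps": [{"dx": 0, "dy": 0, "dz": 0, "wx": 0, "wy": 0, "wz": 0}, {"dx": 0, "dy": 0, "dz": 0, "wx": 0, "wy": 0, "wz": 0}, {"dx": 0, "dy": 0, "dz": 0, "wx": 0, "wy": 0, "wz": 0}, {"dx": 0, "dy": 0, "dz": 0, "wx": 0, "wy": 0, "wz": 0}, {"dx": 0, "dy": 0, "dz": 0, "wx": 0, "wy": 0, "wz": 0}]}}

```text
time_s: 13.1
eef_pos: [0.5147, 0.0483, 0.211]
eef_rot: [0.0, 0.171, 0.985, -0.0]
wrist_force: [0.6, 0.2, -1.3]
opening: 0.708
grasp_force: 67.8
```

```bash
python3 - <<'E'
from h import *
st(); snap("f",("top",255,165,100,75),("side",235,125,100,75))
E
python3 chk.py f -19.5|head -6
```

```text
t 13.1 tcp [514.7  48.3 211. ] yaw_y 70.36 z [ 0. -0. -1.] F [ 0.6  0.2 -1.3] op 0.708 g 67.8 q [-0.14  0.07  1.77 -0.    1.3  -1.36]
seen  L,R,T,B 276.8125 304.4375 167.1875 183.9375
(-12, -0.002) [276.67 298.39 166.66 182.31]
(-12, 0.0003) [276.62 298.36 166.09 181.73]
(-12, 0.003) [276.56 298.32 165.4  181.04]
(-8.9, -0.002) [277.56 299.28 166.55 182.18]
(-8.9, 0.0003) [277.51 299.24 165.97 181.6 ]
```

View pics/f.png

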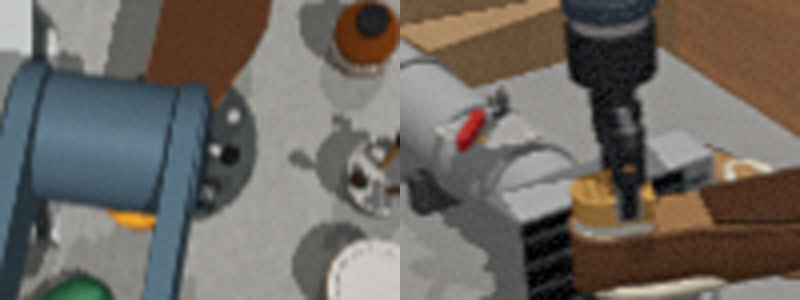

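The side crop shows the heel level, about a centimetre over the white patch (gap strip at about (615,230)), with its straight edge towards the toe. Every estimate of its position agrees with the seat to 1–2 mm. The lever is still at the mark.

```bash
python3 -c "
from bench import workorder
print(workorder.hand_in())"
```

```text
the job is handed in; nothing more can be done
None
```

The damper lever is at half open over the yellow mark, and the honey heel is held level about 1 cm above the heel seat, straight edge towards the toe; the job is handed in at about 13 s, verdict not shown.

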